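# Log a good roll on the lever counter

### The job

The label roll just wound is good, so log it on the good-roll counter, the stand with the green lever knob: swing its lever all the way round to its stop, then let it go so that it springs back fully home. Leave the lever of the red-knobbed reject counter alone.

Things in the scene. Friction and masses are not known exactly. Their poses are not given: they have to be found in the camera images.
- good_knob (a point): Centre of the green knob on the good-roll counter's lever: an upright round post, 14 mm across, 36 mm tall (18 mm above and below this point), open above. It stands on the end of a level steel arm (10 mm wide, 16 mm across under the post, top face 18 mm below this point), 60 mm from the pivot axis and 196 mm above the table; it moves with the lever.
- good_pivot (a point): Point on that lever's upright pivot axis at knob-centre height, 32 mm above the fixed grey housing (70 x 86 x 44 mm, on a column). x points from the window side (facing the robot) to the back, z up. At home the lever points 0.55 rad to the right of -x as seen from the robot; it swings left across the front to 0.55 rad left of -x. Low black stop pins stand at both ends.
- good_lever (a joint): Angle of the green-knobbed lever in rad: 0 at home, growing clockwise seen from above to 1.1 at its stop. A spring pulls it home: about 1 N at the knob at home, 4 N at the stop; let go, it returns by itself in under a second.
- reject_lever (a joint): Angle of the red-knobbed lever on the reject counter, to stay at 0 (home). That counter is just like the other, as tall, and stands 0.2 m or more to its left or right (they change places). Machine rollers and mandrels nearby are up to 0.25 m tall, so keep the gripper's body above that and travel with the fingertips above 0.27 m.

How it is judged:
By the outcome, as a careful person would: the job done as asked, in the order asked, and still so for the second after the job is handed in, with the robot touching nothing.
It also fails if it takes over 32 s, if anything falls off the work surface, if the arm or the gripper's body presses on something with over 40 N, if the wrist force passes 120 N, or if a joint passes its speed limit or range.

### The arm

A 6-joint arm with a two-finger parallel gripper is mounted at the origin on a cart in front of the work surface, level with it; the furniture and walls round the work are solid. World frame = base frame: x ahead of the robot, y to its left, z up, the work surface at z = 0. Lengths are in m, angles in rad, forces in N, time in s.
With the tool pointing down it reaches from about 0.35 to 0.975 m from the base axis. Payload 17.4 kg.
Tool frame: the origin (TCP) lies at the very end of the fingers, on their centre line; the grasp point (between the pads) lies 19 mm behind it; z points along the fingers, x is the direction in which the jaws open and shut, and the axes are right-handed (so a half turn about z gives the same grasp; the last joint's range is limited). The gripper opens to 85 mm and grips with 20 to 120 N. Pads are 22 mm wide; open, the fingers measure 114 mm over their backs; the gripper's body (76 mm by 85 mm) begins 54 mm behind the grasp point. The pads swing forward as they close: fully open they stand 13 mm farther back than shut.
Start: joints at [1.118, 0.116, 1.442, -0, 1.584, -0.038], TCP at [0.272, 0.618, 0.231] pointing down, gripper open.
Joint ranges: [-2.83, 2.83], [-0.83, 2.19], [0.07, 2.5], [-1.14, 4.28], [0.01, 3], [-2.97, 2.97]. Speed limits (rad/s): [1.89, 1.89, 2.22, 3.14, 3.14, 3.14].

### API

Orientations are given as a unit quaternion [x, y, z, w].
In Python, from plant import ctrl, optics gives the robot as it stands.
- The arm moves only by the shell command python3 -m jog 'ROWS' [FORCE]. ROWS is JSON, a list of rows, each a list of 5 numbers: the shift along the tool's x, y, z in m, then the turn about the tool's z in rad, then the gripper's target within -1 to 1 (shut at 1, half-way at 0, fully open at -1). A call has exactly 8 rows; each row shifts and turns the pose as measured when the row begins, along the tool's axes as they then stand; what a row does not reach is not made up. A row lasts 1/10 s, in which the tool goes at most 50 mm and 8.59 degrees, less where a joint would pass 70% of its speed; a pose out of reach is approached as far as the arm can. A call with a gripper value outside its range is refused whole. The fingers move at their own pace and stop on an object; FORCE is the grip in N (left out, the last holds). Time passes only in rows, so rows that do not move let the fingers close, or fill a call up. It gives the time, the measured TCP pose, the force and the opening at its end, in the units of the state.
- ctrl.get_obs(): the state, without advancing time (a new reading comes with each control period).
- optics.capture(name): name is "scene" or "top" or "wrist"; returns a dict with "frame" (400x640x3 uint8, red, green, blue), "mtx" (3x3 intrinsics, pixels), "distortion" ([k1, k2, p1, p2, k3] as OpenCV has them; the pictures are not rectified), "rvec" (rotation vector, rad) and "tvec" (3), from world to camera coordinates, as OpenCV has them; the wrist camera has in their place "hand_eye" (4x4, takes a point from camera to tool coordinates, whose origin is the TCP and whose axes are the tool frame's). Camera axes: x right, y down, z forward; pixel columns grow to the right and rows downward; lengths in m; the calibration is good to about 2 mm. A picture is of the moment at which its call begins: read the wrist's pose just before it. There is no depth.
- ctrl.job_done(): hands the job in, once; it reports no verdict.
The state is a dict: "time": time; "qpos": joint angles; "dq": joint speeds; "joint_torque": joint torques, N m; "ee_pos": TCP position; "ee_rot": TCP orientation; "ft_force": force on the tool from outside, world axes, zero at the start; "wrist_torque": the same for the moment, N m; "width": finger opening in m.
Only numpy, scipy, OpenCV 4.12 (cv2) and the standard library are available. Lean on these libraries where they do the work, as an engineer would, in place of code of your own. Each camera call takes 0.05 s, during which the arm holds its last target. There are 200 camera calls.

## Working session

There is one attempt and no reset: what is moved stays moved. The work goes in short steps, Python scripts to look and compute and a shell command to move; the robot and the scene stay as the last step left them, time stands still between calls to the robot, and variables do not carry over. Pictures are saved under pics/ and viewed, on a budget of 10 in all, crops included, one or two more only if the job needs it, and the job is handed in when it is done.

```bash
mkdir -p pics; cat > h.py <<'E'
import numpy as np, cv2, json
from plant import ctrl, optics
from scipy.spatial.transform import Rotation as R
def snap(n,f):
    o=ctrl.get_obs(); c=optics.capture(n)
    cv2.imwrite('pics/'+f+'.png',cv2.cvtColor(c['frame'],cv2.COLOR_RGB2BGR))
    if n=='wrist':
        T=np.eye(4);T[:3,:3]=R.from_quat(o['ee_rot']).as_matrix();T[:3,3]=o['ee_pos']
        M=T@np.array(c['hand_eye'])
    else:
        V=np.eye(4);V[:3,:3]=cv2.Rodrigues(np.array(c['rvec'],float))[0];V[:3,3]=np.ravel(c['tvec']);M=np.linalg.inv(V)
    np.savez('pics/'+f+'.npz',K=c['mtx'],D=c['distortion'],M=M); return c
def at(f,uv,z):
    d=np.load('pics/'+f+'.npz')
    p=cv2.undistortPoints(np.array([[uv]],float),d['K'],d['D'])[0,0]
    r=d['M'][:3,:3]@np.array([*p,1]);o=d['M'][:3,3]
    return o+r*(z-o[2])/r[2]
def blobs(f,lo,hi):
    im=cv2.cvtColor(cv2.imread('pics/'+f+'.png'),cv2.COLOR_BGR2HSV)
    n,l,s,c=cv2.connectedComponentsWithStats(cv2.inRange(im,lo,hi))
    return [(s[i].tolist(),c[i].round(1).tolist()) for i in range(1,n) if s[i][4]>15]
E
python3 - <<'E'
from h import *
snap('scene','s1');snap('top','t1')
a=[cv2.imread(f'pics/{n}.png') for n in('s1','t1')]
print(ctrl.get_obs())
for f in('s1','t1'):
  print(f,[(b,at(f,b[1],.196).round(3)) for b in blobs(f,(40,90,40),(85,255,255))])
E
```

```text
{'time': 0.1, 'qpos': array([ 1.11821256e+00,  1.16460982e-01,  1.44220461e+00,  2.04223036e-05,
        1.58400965e+00, -3.78148736e-02]), 'dq': array([ 0.00168205,  0.00161933, -0.00335206,  0.00085869,  0.00195359,
        0.00084521]), 'joint_torque': array([ 9.51429611e-04, -7.33668780e+01, -6.33785391e+01, -2.04779263e-05,
        5.29280165e-03,  1.77658745e-05]), 'ee_pos': array([0.27194647, 0.61760501, 0.2306167 ]), 'ee_rot': array([ 8.37549337e-01,  5.46361432e-01, -4.69465634e-04,  2.69632900e-04]), 'ft_force': array([ 0.33924653,  0.82695347, -0.29548372]), 'wrist_torque': array([-0.01665926, -0.03018099,  0.04658746]), 'width': 0.08546088044664549}
s1 [(([381, 245, 10, 17, 97], [385.7, 252.8]), array([ 0.465, -0.205,  0.196])), (([368, 263, 17, 8, 41], [376.0, 266.7]), array([ 0.429, -0.205,  0.196]))]
t1 [(([383, 201, 6, 5, 22], [385.8, 203.2]), array([ 0.465, -0.204,  0.196]))]
```

View pics/t1.png

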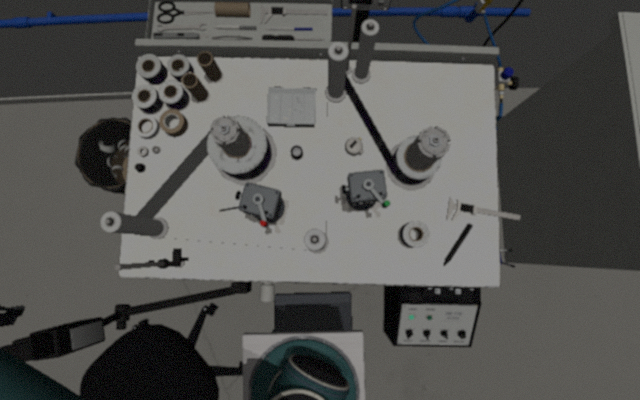

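View pics/s1.png

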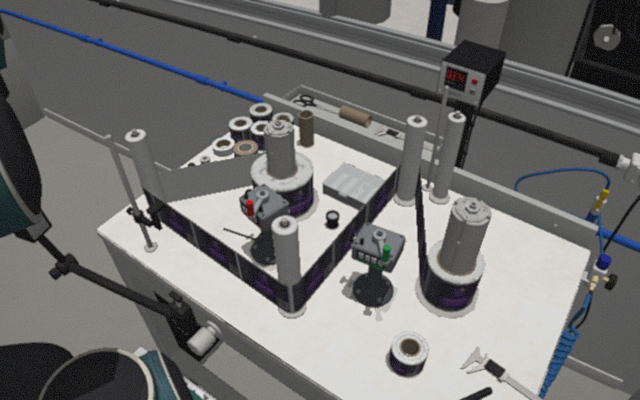

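Top view: the green knob is at pixel (386,203), which both cameras put at about (0.465, -0.205). Its pivot is at about (369,184). The red counter is to the left at (264,223). In the scene view the good-roll counter stands clear of the tall rollers. I'll lift first and then travel over the knob.

```bash
python3 -m jog '[[0,0,-0.045,0,0],[0,0,-0.045,0,0],[-0.039,0.03,0,0,0],[-0.039,0.03,0,0,0],[-0.039,0.03,0,0,0],[-0.039,0.03,0,0,0],[-0.039,0.03,0,0,0],[-0.039,0.03,0,0,0]]' 40
python3 -c "
from h import *
print(at('t1',(369,184),.19),at('t1',(386,203),.196),at('t1',(260,199),.19),at('t1',(264,223),.196))"
```

```text
time: 0.9
ee_pos: [0.342, 0.3281, 0.3202]
ee_rot: [0.836, 0.549, -0.004, 0.002]
ft_force: [0.9, -0.5, -0.5]
width: 0.0425
[ 0.5103319  -0.16936833  0.19      ] [ 0.46567264 -0.20485449  0.196     ] [0.48264241 0.07596615 0.19      ] [0.42818121 0.06650225 0.196     ]
```

```bash
python3 -m jog '[[-0.039,0.03,0,0,0],[-0.039,0.03,0,0,0],[-0.039,0.03,0,0,0],[-0.039,0.03,0,0,0],[-0.039,0.03,0,0,0],[-0.039,0.03,0,0,0],[-0.039,0.03,0,0,0],[-0.039,0.03,0,0,0]]'
```

```text
time: 1.7
ee_pos: [0.4354, -0.0611, 0.3222]
ee_rot: [0.835, 0.55, -0.002, 0.003]
ft_force: [1.0, 0.1, -0.1]
width: 0.0432
```

```bash
python3 -m jog '[[-0.04,0.028,0,0,0],[-0.04,0.028,0,0,0],[-0.04,0.028,0,0,0],[0,0,0,0.149,0],[0,0,0,0.149,0],[0,0,0,0.149,0],[0,0,0,0.149,0],[0,0,0,0.149,0]]'
python3 -m jog '[[0,0,0,0.149,0],[0,0,0,0.149,0],[0,0,0,0.149,0],[0,0,0,0.149,0],[0,0,0,0.149,0],[0,0,0,0.149,0],[0,0,0,0.149,0],[0,0,0,0.149,0]]'
python3 - <<'E'
from h import *
snap('wrist','w1');o=ctrl.get_obs();print(o['ee_pos'],o['qpos'],R.from_quat(o['ee_rot']).as_matrix().round(3))
print([(b,at('w1',b[1],.214).round(4)) for b in blobs('w1',(40,90,40),(85,255,255))])
E
```

```text
time: 2.5
ee_pos: [0.4634, -0.2155, 0.3192]
ee_rot: [0.979, 0.203, -0.003, 0.002]
ft_force: [-0.3, 0.5, 0.1]
width: 0.0424
time: 3.3
ee_pos: [0.4627, -0.2153, 0.3165]
ee_rot: [0.923, -0.385, -0.004, 0.003]
ft_force: [0.6, -0.1, -0.6]
width: 0.0428
[ 0.46270644 -0.21525496  0.31648051] [-0.48127491 -0.24893029  1.65241842 -0.00740275  1.7455207   0.31868597] [[ 0.696 -0.718 -0.01 ]
 [-0.718 -0.696 -0.003]
 [-0.005  0.009 -1.   ]]
[(([300, 174, 17, 26, 371], [308.2, 186.5]), array([ 0.4691, -0.2003,  0.214 ]))]
```

View pics/w1.png

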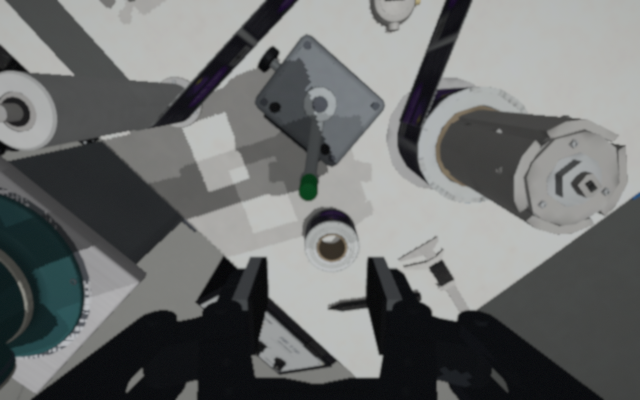

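```bash
python3 - <<'E'
from h import *
print(np.load('pics/w1.npz')['M'].round(3))
k=at('w1',(308.2,187),.2);p=at('w1',(320,103),.185)
print(k,p,k-p,np.hypot(*(k-p)[:2]),np.arctan2(*(p-k)[[1,0]]))
for c in [(307,35),(384,104),(333,164),(256,98)]:print(at('w1',c,.164))
E
```

```text
[[ 0.703 -0.678 -0.216  0.518]
 [-0.711 -0.672 -0.207 -0.162]
 [-0.005  0.299 -0.954  0.457]
 [ 0.     0.     0.     1.   ]]
[ 0.46602353 -0.20272008  0.2       ] [ 0.51434798 -0.16708538  0.185     ] [-0.04832445 -0.0356347   0.015     ] 0.060042355598042885 0.6353914814074826
[ 0.54217857 -0.12584798  0.164     ]
[ 0.54902917 -0.20376771  0.164     ]
[ 0.48721205 -0.20926914  0.164     ]
[ 0.48152497 -0.12900269  0.164     ]
```

Radius comes out at 60.0 mm and the housing at 70×86-ish, so the measurement is consistent. The wrist picture shows the knob at (308,187), the pivot at (320,103), and the jaws roughly tangent. I'll align and lower a loose cage around the post.

```bash
python3 -m jog '[[-0.006,-0.0106,0,0,0],[0,0,0,0.13,0],[0,0,0.03,0,0],[0,0,0.03,0,0],[0,0,0,0,0],[0,0,0,0,0],[0,0,0,0,0],[0,0,0,0,0]]'
python3 - <<'E'
from h import *
snap('wrist','w2');o=ctrl.get_obs();T=R.from_quat(o['ee_rot']).as_matrix()
k=np.array([.466,-.2035,.186]);print(o['ee_pos'],T.round(3),T.T@(k-o['ee_pos']))
print([(b,at('w2',b[1],.2).round(4)) for b in blobs('w2',(40,90,40),(85,255,255))])
E
```

```text
time: 4.15
ee_pos: [0.4659, -0.2035, 0.2576]
ee_rot: [0.896, -0.443, -0.003, 0.004]
ft_force: [0.0, 0.8, -0.5]
width: 0.0427
[ 0.46595413 -0.20349254  0.25775332] [[ 0.607 -0.795 -0.008]
 [-0.795 -0.607 -0.004]
 [-0.002  0.009 -1.   ]] [ 0.00015113 -0.00066087  0.07175013]
[(([305, 209, 23, 39, 713], [316.2, 228.7]), array([ 0.4664, -0.2027,  0.2   ])), (([278, 355, 6, 5, 19], [280.4, 357.3]), array([ 0.3785, -0.2395,  0.2   ]))]
```

View pics/w2.png

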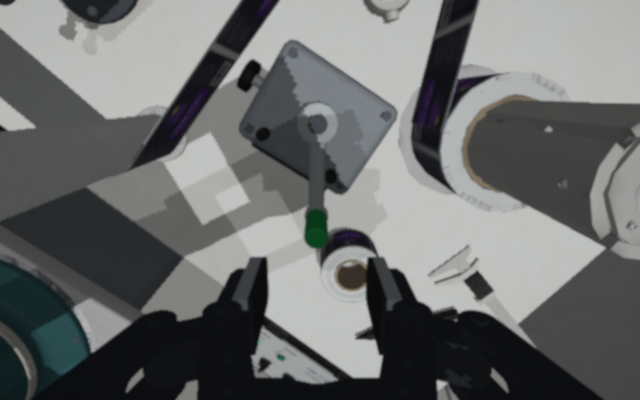

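The post at (316,228) is centred between the pads. Next I'll descend and make contact.

```bash
python3 -m jog '[[0,-0.0005,0.025,0,0],[0,0,0.025,0,0],[0,0,0.021,0,0],[0,0,0,0,0],[0,0,0,0,0],[-0.006,0,0,0,0],[-0.006,0,0,0,0],[0,0,0,0,0]]'
python3 - <<'E'
from h import *
snap('wrist','w3');o=ctrl.get_obs();T=R.from_quat(o['ee_rot']).as_matrix()
p=np.array([.5135,-.1675,.186]);print(T.round(3),T.T@(p-o['ee_pos']),o['ft_force'])
print([(b,at('w3',b[1],.2).round(4)) for b in blobs('w3',(40,90,40),(85,255,255))])
E
```

```text
time: 5.0
ee_pos: [0.4604, -0.1945, 0.1936]
ee_rot: [0.897, -0.443, 0.003, 0.004]
ft_force: [0.1, -0.4, -0.2]
width: 0.0427
[[ 0.608 -0.794  0.002]
 [-0.794 -0.608 -0.009]
 [ 0.008  0.004 -1.   ]] [ 0.01051232 -0.05853438  0.00750145] [ 0.33106092 -0.6649429   0.10004315]
[(([324, 252, 36, 64, 1750], [340.2, 284.5]), array([ 0.4665, -0.2023,  0.2   ])), (([252, 370, 6, 7, 29], [254.6, 372.5]), array([ 0.4071, -0.1994,  0.2   ]))]
```

View pics/w3.png

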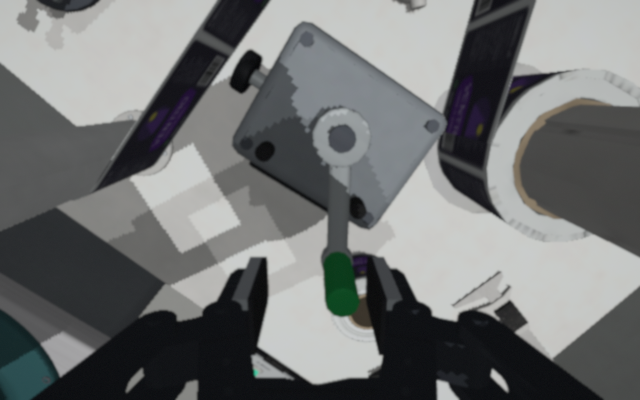

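The post is inside the cage at (340,284), close to the right pad at about 367. Lowering a touch and sweeping along the arc.

```bash
python3 -m jog '[[-0.003,0,0.006,0,0],[-0.0059,-0.0017,0,0.1,0],[-0.0059,-0.0017,0,0.1,0],[-0.0059,-0.0017,0,0.1,0],[-0.0059,-0.0017,0,0.1,0],[-0.0059,-0.0017,0,0.1,0],[-0.0059,-0.0017,0,0.1,0],[0,0,0,0,0]]'
python3 - <<'E'
from h import *
snap('wrist','w4');o=ctrl.get_obs();T=R.from_quat(o['ee_rot']).as_matrix()
p=np.array([.5135,-.1675,.186]);print(T.round(3),T.T@(p-o['ee_pos']),T.T@o['ft_force'])
for b in blobs('w4',(40,90,40),(85,255,255)):
  k=at('w4',b[1],.2);print(b,k,np.arctan2(*(p-k)[[1,0]]),np.hypot(*(p-k)[:2]))
E
```

```text
time: 5.85
ee_pos: [0.4546, -0.1558, 0.1868]
ee_rot: [0.717, -0.697, 0.006, 0.003]
ft_force: [0.7, -2.1, 1.4]
width: 0.0432
[[ 0.033 -0.999  0.005]
 [-0.999 -0.033 -0.013]
 [ 0.013 -0.005 -1.   ]] [ 0.01333458 -0.05853652  0.00124092] [ 3.57460984 -0.03619928 -2.11857746]
([334, 258, 40, 68, 1958], [352.3, 292.5]) [ 0.45494745 -0.16950621  0.2       ] 0.034250023710095924 0.05858690683581376
```

The lever is at about 0.61 rad, with a 2–3 N spring force and the geometry holding. Continuing to the stop.

```bash
python3 -m jog '[[-0.0059,-0.0017,0,0.1,0],[-0.0059,-0.0017,0,0.1,0],[-0.0059,-0.0017,0,0.1,0],[-0.0059,-0.0017,0,0.1,0],[-0.005,-0.0015,0,0.08,0],[0,0,0,0,0],[0,0,0,0,0],[0,0,0,0,0]]'
python3 - <<'E'
from h import *
snap('wrist','w5');o=ctrl.get_obs();T=R.from_quat(o['ee_rot']).as_matrix()
p=np.array([.5135,-.1675,.186]);print(T.T@(p-o['ee_pos']),T.T@o['ft_force'])
for b in blobs('w5',(40,90,40),(85,255,255)):
  k=at('w5',b[1],.2);print(b,k,np.arctan2(*(p-k)[[1,0]]),np.hypot(*(p-k)[:2]))
E
```

```text
time: 6.7
ee_pos: [0.4663, -0.1322, 0.1863]
ee_rot: [-0.536, 0.844, -0.008, -0.003]
ft_force: [-2.2, -3.1, 2.9]
width: 0.0427
[ 0.01180955 -0.05776605  0.00109249] [ 3.72296197  0.31716065 -2.11601525]
([333, 259, 41, 69, 1999], [352.2, 294.3]) [ 0.459769   -0.14374096  0.2       ] -0.416336023863061 0.05874957618970597
([559, 296, 10, 7, 37], [563.6, 298.9]) [ 0.41921995 -0.22181822  0.2       ] 0.5226882768341651 0.10880806926481383
([521, 309, 11, 8, 63], [526.0, 312.5]) [ 0.42006465 -0.20567403  0.2       ] 0.387864569097659 0.10093275086352461
```

View pics/w5.png

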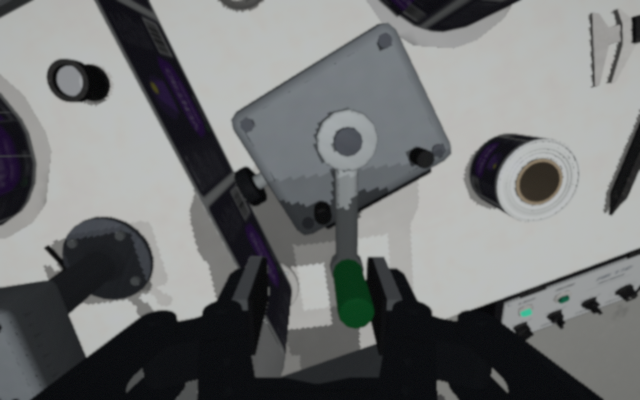

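The lever is just short of the stop pin at (323,212), with force still at spring level. I'll nudge until the force rises.

```bash
python3 -m jog '[[-0.003,-0.0008,0,0.05,0],[0,0,0,0,0],[-0.002,-0.0003,0,0.02,0],[0,0,0,0,0],[0,0,0,0,0],[0,0,0,0,0],[0,0,0,0,0],[0,0,0,0,0]]'
python3 - <<'E'
from h import *
snap('wrist','w6');o=ctrl.get_obs();T=R.from_quat(o['ee_rot']).as_matrix()
p=np.array([.5135,-.1675,.186]);print(T.T@(p-o['ee_pos']),T.T@o['ft_force'])
for b in blobs('w6',(40,90,40),(85,255,255))[:1]:
  k=at('w6',b[1],.2);print(b,k,np.arctan2(*(p-k)[[1,0]]),np.hypot(*(p-k)[:2]))
E
```

```text
time: 7.55
ee_pos: [0.4683, -0.1303, 0.1863]
ee_rot: [-0.509, 0.861, -0.009, -0.004]
ft_force: [-2.3, -3.4, 2.3]
width: 0.0426
[ 0.01077769 -0.05755082  0.00102063] [ 4.19943722  0.02188275 -2.07950904]
([333, 260, 41, 68, 1988], [352.3, 294.6]) [ 0.46088568 -0.14135094  0.2       ] -0.46124088056731255 0.05875406089054022
```

```bash
python3 -m jog '[[-0.003,-0.0005,0,0.03,0],[0,0,0,0,0],[-0.003,-0.0005,0,0.03,0],[0,0,0,0,0],[0,0,0,0,0],[0,0,0,0,0],[0,0,0,0,0],[0,0,0,0,0]]'
python3 - <<'E'
from h import *
snap('wrist','w7');o=ctrl.get_obs();T=R.from_quat(o['ee_rot']).as_matrix()
p=np.array([.5135,-.1675,.186]);print(T.T@(p-o['ee_pos']),T.T@o['ft_force'])
for b in blobs('w7',(40,90,40),(85,255,255))[:1]:
  k=at('w7',b[1],.2);print(b,k,np.arctan2(*(p-k)[[1,0]]),np.hypot(*(p-k)[:2]))
E
```

```text
time: 8.4
ee_pos: [0.4693, -0.1312, 0.1859]
ee_rot: [-0.481, 0.876, -0.013, -0.01]
ft_force: [-1.6, -2.7, 2.7]
width: 0.0425
[ 0.00687179 -0.0568047   0.00085198] [ 3.6911033   0.76097434 -2.58408903]
([333, 261, 42, 68, 1995], [352.1, 295.7]) [ 0.46095776 -0.14119081  0.2       ] -0.46422711356412366 0.05876104837342622
```

Position has stalled, but the zero rows re-reference the pose, so the pressing force relaxes. I'll end the next call on push rows to read the force.

```bash
python3 -m jog '[[0,0,0,0,0],[0,0,0,0,0],[0,0,0,0,0],[0,0,0,0,0],[-0.003,0,0,0,0],[-0.003,0,0,0,0],[-0.004,0,0,0,0],[-0.004,0,0,0,0]]'
python3 - <<'E'
from h import *
o=ctrl.get_obs();T=R.from_quat(o['ee_rot']).as_matrix();print(T.T@o['ft_force'])
snap('wrist','w8')
p=np.array([.5135,-.1675,.186])
for b in blobs('w8',(40,90,40),(85,255,255))[:1]:
  k=at('w8',b[1],.2);print(b,k,np.arctan2(*(p-k)[[1,0]]),np.hypot(*(p-k)[:2]))
E
```

```text
time: 9.25
ee_pos: [0.4708, -0.128, 0.1855]
ee_rot: [-0.478, 0.878, -0.018, -0.022]
ft_force: [-27.9, -38.4, 6.6]
width: 0.0424
[47.66228187  2.5958265  -3.94692093]
([334, 260, 42, 69, 1995], [354.7, 294.7]) [ 0.46248927 -0.13874082  0.2       ] -0.5133665420939082 0.05855924523686552
```

View pics/w8.png

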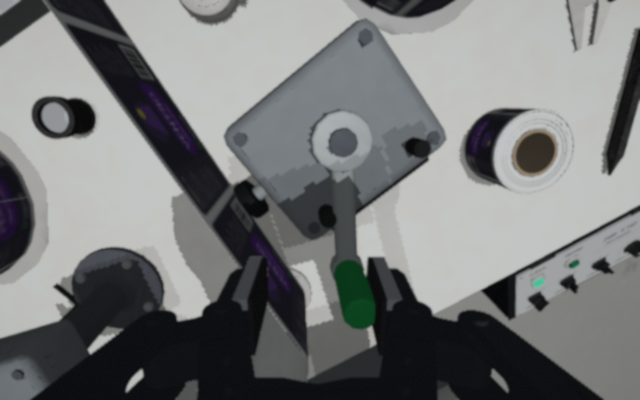

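The force rose to 48 N and the arm is against the pin at (326,214), so the lever is on its stop. Now I'll relax the push and lift straight off to let it spring home.

```bash
python3 -m jog '[[0,0,0,0,0],[0,0,-0.045,0,0],[0,0,-0.045,0,0],[0,0,-0.03,0,0],[0,0,0,0,0],[0,0,0,0,0],[0,0,0,0,0],[0,0,0,0,0]]'
python3 -m jog '[[0,0,0,0,0],[0,0,0,0,0],[0,0,0,0,0],[0,0,0,0,0],[0,0,0,0,0],[0,0,0,0,0],[0,0,0,0,0],[0,0,0,0,0]]'
python3 - <<'E'
from h import *
snap('top','t9');snap('wrist','w9');snap('scene','s9')
print(ctrl.get_obs()['ft_force'])
p=np.array([.5135,-.1675,.186])
for f in ('w9','s9','t9'):
 for b in blobs(f,(40,90,40),(85,255,255)):
  k=at(f,b[1],.2);print(f,b,k,np.arctan2(*(p-k)[[1,0]]),np.hypot(*(p-k)[:2]))
for f in ('s1','s9','t1','t9'):
 print(f,[b for b in blobs(f,(0,150,80),(8,255,255)) if b[0][4]<300])
E
```

```text
time: 10.1
ee_pos: [0.4718, -0.1226, 0.3046]
ee_rot: [-0.477, 0.878, -0.016, -0.027]
ft_force: [-0.3, 0.4, -0.3]
width: 0.0428
time: 10.9
ee_pos: [0.4713, -0.1224, 0.3021]
ee_rot: [-0.478, 0.878, -0.015, -0.028]
ft_force: [0.8, -1.0, 0.2]
width: 0.0425
[ 0.08191229 -0.20278642  0.68382637]
w9 ([394, 141, 32, 23, 511], [410.1, 151.6]) [ 0.46615671 -0.20274663  0.2       ] 0.639965742700955 0.05902298358735799
w9 ([519, 226, 7, 5, 23], [522.1, 228.2]) [ 0.36710744 -0.24779728  0.2       ] 0.5016958775273276 0.1669683660200563
w9 ([490, 240, 9, 7, 44], [493.9, 243.2]) [ 0.36858275 -0.22407184  0.2       ] 0.3721801058536732 0.15556793547190725
s9 ([381, 245, 10, 17, 104], [385.7, 252.8]) [ 0.46229697 -0.20656723  0.2       ] 0.6517608650890463 0.06440495896727841
s9 ([357, 258, 28, 13, 54], [372.8, 265.3]) [ 0.4262074  -0.20023506  0.2       ] 0.35877401942724935 0.09322865634677995
s1 [([246, 200, 7, 16, 58], [249.4, 206.4])]
s9 [([246, 200, 8, 16, 69], [249.5, 206.7])]
t1 [([260, 221, 6, 5, 21], [262.6, 222.8])]
t9 [([261, 221, 6, 5, 21], [263.1, 223.1])]
```

View pics/w9.png

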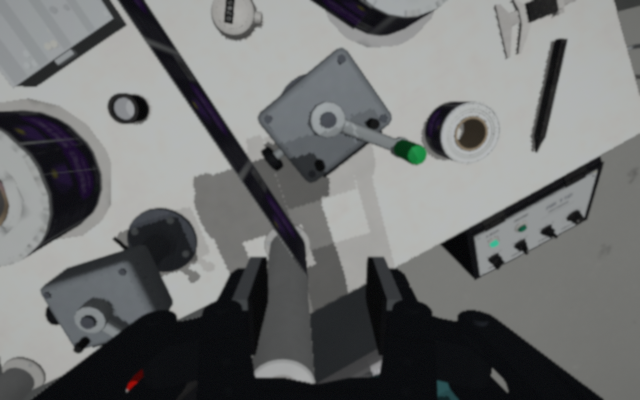

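The green lever is back at home: the knob is at (410,152) in the wrist view, and the scene camera has it at exactly its first pixel position. The red knob hasn't moved. The gripper is clear and touching nothing.

```bash
python3 -c "
from plant import ctrl
print(ctrl.job_done())"
```

```text
the job is handed in; nothing more can be done
None
```

I swung the green lever round to its stop, let it spring back home, and handed the job in at about 11 s of the 32 s allowed. I placed half-open fingers loosely round the knob, pushed it along its arc, then lifted straight off.

- **At the stop:** the wrist force rose from about 4 N of spring to about 48 N, and the picture showed the arm against its stop pin. My camera estimate put the lever at about 1.10–1.15 rad against a nominal 1.10. The top end came while pressing, with the tool slightly tilted.
- **Back home:** the green knob is at its starting pixel in the scene view, (385.7, 252.8). The wrist view puts it at 0.640 rad to the right of straight back towards the robot, the same as the home angle I measured before the push.
- **Reject counter:** the red knob moved by 0.5 pixel or less in both fixed cameras.
- **Robot clear:** the last tool height was 0.30 m and the wrist force was under 1 N.

**Not confirmed:** the final top view gave no reading of the green knob, probably because the gripper was in the way. The home check therefore rests on the other two cameras.

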